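# Toast one shade darker

### The job

A slice of bread is waiting in the toaster. With a fingertip, first roll the toaster's browning wheel to the next click darker than it stands now (its top away from the lever, towards the bread), then push the lever down until it catches and the bread stays down. Do not touch the bread, and leave the breakfast things where they are.

Things in the scene. Friction and masses are not known exactly. Their poses are not given: they have to be found in the camera images.
- toaster: slim one-slot toaster, 290 long, 126 wide, 160 mm high, white sides, steel top, black ends, fixed, lever end towards the robot. Origin: at worktop height under the middle of the lever end's face; x runs along the toaster away from the lever end, y to the left, z up. The bread slot runs along x from 114 to 266 mm; between it and the lever end the browning wheel looks out of the top
- wheel_crest (a point): top of the browning wheel's rim (does not turn), 62 mm from the lever end, on the middle line, 171 mm above the worktop. The black knurled wheel, 68 mm across, 16 mm wide, axle along the toaster's y, shows only its top 11 mm, 46 mm long, through the steel top. A fingertip pressed on the crest with 5 to 10 N and dragged along x turns it (about 2 N at the rim to leave a click); it does not yield downward
- browning_wheel (a joint): wheel angle, rad; grows (darker) as its top is rolled away from the lever end, towards the bread. Three clicks: pale 0, medium 0.524, dark 1.047 (one, two or three white pips come uppermost, between white index lines); one click is 17.8 mm at the rim; about half-way it snaps over into the next click, let go before that it springs back. It starts at 0 or 0.524 (once in a while balanced between them: then the next click is 0.524)
- wheel_mark (a point): point on the middle of the wheel's rim that turns with it, uppermost at joint value 0; 34 mm from the axle
- toaster_lever (a joint): travel of the lever, m: 0 is up, 0.040 the bottom stop; a spring lifts it. Pushed down it takes 2 N at first and about 7 N near 0.032, then snaps over its catch and stays at about 0.036 when let go
- lever_pad (a point): middle of the upper face of the black lever tab, which juts 36 mm out of the lever end (tab 30 mm along x, 42 mm along y, 11 mm thick); moves with the lever, 146 mm above the worktop when up, 110 mm when caught down
- bread_center (a point): centre of the loose slice of bread, 108 x 14 x 100 mm, standing on edge in the slot on the lever's carriage, its top 34 mm out of the toaster; it sinks with the lever
- plate: white plate, 170 mm across, 18 mm high, on the worktop to the right of the toaster; origin under its centre
- enamel_mug: tall cream enamel mug with a dark rim and handle, 160 mm high, standing to the right of the plate; origin under its body
- egg_cup: cream egg cup, 49 mm across, 60 mm high, standing left of the toaster; origin under its centre
- salt_shaker: glass salt shaker with a tin cap, 42 mm across, 74 mm high, standing left of the toaster; origin under its centre
- teaspoon: steel teaspoon, 130 mm long, 11 mm high, lying near the front edge of the worktop by the plate; origin under its middle
- matchbox: matchbox, 36 x 54 x 16 mm, lying far to the right; origin under its centre
Things that resemble listed ones, but are neither listed nor needed, are in the scene too. Of the things that look like the part that bears bread_center, the smaller one is meant.

How it is judged:
On the way, in this order (a step that is already met when the one before it is completed fails the run):
1. the browning wheel sits in the next darker click, the lever still up (((value of joint browning_wheel between 0.4136 and 0.6336 rad and distance of wheel_mark from where it was at the start of the episode between 0.006 and 0.0225 m) or (value of joint browning_wheel between 0.9372 and 1.1572 rad and distance of wheel_mark from where it was at the start of the episode between 0.0125 and 0.0225 m)) and value of joint toaster_lever below 0.01 m), for 0.3 s.
2. the lever is pushed down into its catch (value of joint toaster_lever above 0.0345 m), for 0.2 s.
At the end, for the whole second after the job is handed in: The browning wheel rests in the next click darker than at the start (0.524 or 1.047 rad), within 0.11 rad; the lever is caught down (0.0345 m or more) with nothing pressing it; the bread stands lowered in its slot (((value of joint browning_wheel between 0.4136 and 0.6336 rad and distance of wheel_mark from where it was at the start of the episode between 0.006 and 0.0225 m) or (value of joint browning_wheel between 0.9372 and 1.1572 rad and distance of wheel_mark from where it was at the start of the episode between 0.0125 and 0.0225 m)) and value of joint toaster_lever above 0.0345 m and velocity of joint browning_wheel below 0.2 rad/s and z of bread_center in the frame of toaster below 0.115 m and angle between bread_center's own z axis and vertical below 0.2 rad); the robot touches nothing.
It fails at once if the bread is touched by the robot (contact force between any of the fingers, the arm and bread_slice above 1 N).
It fails at once if the bread is lifted in its slot or taken out (z of bread_center in the frame of toaster above 0.158 m).
It fails at once if a breakfast thing is moved more than 2 cm or lifted (distance of any of plate, enamel_mug, egg_cup, salt_shaker, teaspoon, matchbox from where it was at the start of the episode above 0.02 m).
It also fails if it takes over 45 s, if anything falls off the work surface, if the arm or the gripper's body presses on something with over 40 N, if the wrist force passes 120 N, or if a joint passes its speed limit or range.

### The arm

A 6-joint arm with a two-finger parallel gripper is mounted at the origin on a cart in front of the work surface, level with it; the furniture and walls round the work are solid. World frame = base frame: x ahead of the robot, y to its left, z up, the work surface at z = 0. Lengths are in m, angles in rad, forces in N, time in s.
With the tool pointing down it reaches from about 0.4 to 0.825 m from the base axis. Payload 7 kg.
Tool frame: the origin (TCP) lies at the centre of the arm's flange, where the gripper is bolted on; the fingertips stand 178 mm ahead of it and the grasp point (between the pads) lies 159 mm ahead of it; x points along the fingers, y is the direction in which the jaws open and shut, and the axes are right-handed (so a half turn about x gives the same grasp; the last joint's range is limited). The gripper opens to 88 mm and grips with 3 to 60 N. Pads are 19 mm wide; open, the fingers measure 130 mm over their backs; the gripper's body (78 mm by 193 mm) begins 47 mm behind the grasp point.
Start: joints at [1.483, 0.359, 0.012, 0, -1.224, -0.288], TCP at [0.248, 0.628, 0.405] pointing down, gripper open.
Joint ranges: [-3.07, 3.07], [-1.43, 2.12], [-1.02, 1.25], [-3.03, 1.67], [-3.05, -0], [-3.03, 3.03]. Speed limits (rad/s): [2.39, 2.39, 3.01, 3.14, 3.14, 3.14].

### API

Orientations are given as [roll, pitch, yaw] about the fixed x, y, z axes, in that order (R = Rz(yaw) Ry(pitch) Rx(roll)).
In Python, from station import status, viewer, arm gives the robot as it stands. The module is installed in compiled form; this text tells all that it offers.
- The arm moves only by the tool apply_moves, never from a script. Its argument "commands" is a list of rows, each an object of numbers: "dx", "dy", "dz": the shift along the world's x, y, z in mm; "spin": the turn about the world's z in degrees; "hand": the closure, from 0 (fully open) to 1 (shut). A call has exactly 5 rows; each row shifts and turns the commanded pose from where the row before left it; what a row does not reach is not made up. A row lasts 1/8 s, in which the tool goes at most 62.5 mm and 10.7 degrees, less where a joint would pass 70% of its speed; a pose out of reach is approached as far as the arm can. A call is refused whole if a number of a shift passes 62.5 or a number of a turn 10.7, either way. A call with a gripper value outside its range is refused whole. The fingers move at their own pace and stop on an object; "grip_force" is the grip in N (left out, the last holds). Time passes only in rows, so rows that do not move let the fingers close, or fill a call up. It gives the time, the measured TCP pose, the force and the opening at its end, in the units of the state.
- status.get_state(): the state, without advancing time (a new reading comes with each control period).
- viewer.grab_frame(name): name is "scene" or "top"; returns the picture (384x512x3 uint8, red, green, blue); there is no depth.
- viewer.camera_info(name): a dict with "fx", "fy", "cx", "cy" (pixels), "eye" and "attitude" of the camera in the world. Camera axes: x right, y up, looking along -z (the intrinsics and any distortion apply to the point x, -y, -z); pixel columns grow to the right and rows downward; lengths in m; the calibration is good to about 2 mm. A picture is of the moment at which its call begins. camera_info takes no time and is no camera call.
- arm.job_done(): hands the job in, once; it reports no verdict.
The state is a dict: "t": time; "q": joint angles; "qd": joint speeds; "joint_efforts": joint torques, N m; "eef_pos": TCP position; "ee_rot": TCP orientation; "force": force on the tool from outside, world axes, zero at the start; "moment": the same for the moment, N m; "width": finger opening in m.
Only numpy, scipy, OpenCV 4.12 (cv2) and the standard library are available. Lean on these libraries where they do the work, as an engineer would, in place of code of your own. Each camera call takes 0.05 s, during which the arm holds its last target.

## Working session

There is one attempt and no reset: what is moved stays moved. The work goes in short steps, Python scripts to look and compute and a tool call to move; the robot and the scene stay as the last step left them, time stands still between calls to the robot, and variables do not carry over. Pictures are saved under pics/ and viewed, and the job is handed in when it is done.

Besides the shell and the picture viewer there is one more tool, called as a command line: name --argument value ..., lists and objects as JSON in quotes. apply_moves: Moves the arm, as the interface text tells. Its arguments: {"type":"object","properties":{"commands":{"type":"array","items":{"type":"object","properties":{"dx":{"type":"number"},"dy":{"type":"number"},"dz":{"type":"number"},"spin":{"type":"number"},"hand":{"type":"number"}}}},"grip_force":{"type":"number"}},"required":["commands"]}

```bash
mkdir -p pics
python3 - <<'E'
from station import status, viewer, arm
import cv2
print(status.get_state())
for n in("scene","top"):
    f=viewer.grab_frame(n); cv2.imwrite(f"pics/{n}0.png",f[:,:,::-1]); print(viewer.camera_info(n))
E
```

```text
{'t': 0.0, 'q': array([ 1.48307248e+00,  3.59339664e-01,  1.10584431e-02, -3.40353287e-04,
       -1.22409860e+00, -2.88074600e-01]), 'qd': array([ 0.00093341,  0.00044879,  0.00026754,  0.00060474, -0.00028056,
       -0.0018693 ]), 'joint_efforts': array([ 1.69017716e-03, -5.82713985e+01,  2.93038934e+01,  6.99707463e+00,
        6.87621126e-03, -1.53871306e-04]), 'eef_pos': array([0.2476818 , 0.62769716, 0.40375458]), 'ee_rot': array([ 1.65952287,  1.56918082, -1.85798413]), 'force': array([ 0.66524733,  0.17360058, -0.61906439]), 'moment': array([ 0.03565992,  0.05784643, -0.04186503]), 'width': 0.08741256259451607}
{'fx': 377.5244957770675, 'fy': 377.5244957770675, 'cx': 264.02510440573917, 'cy': 195.18930950982352, 'eye': array([-0.23123233, -0.51788362,  1.22968316]), 'attitude': array([ 0.69500965, -0.01190106, -1.04530607])}
{'fx': 452.85646978329135, 'fy': 452.85646978329135, 'cx': 251.14293660516697, 'cy': 196.26672428512185, 'eye': array([ 0.46545758, -0.09245838,  1.56743186]), 'attitude': array([ 0.0696607 , -0.00589831, -1.56670179])}
```

View pics/scene0.png

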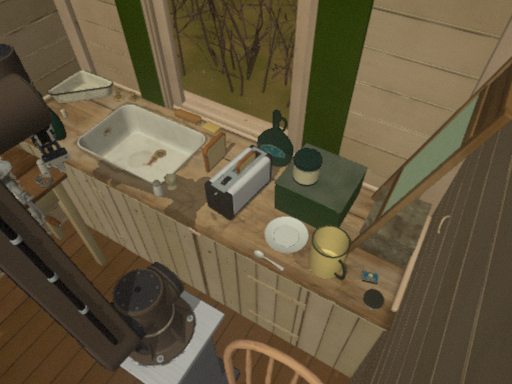

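View pics/top0.png

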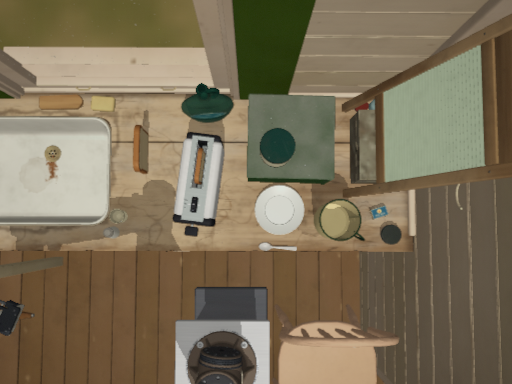

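The scene picture shows the toaster around (238,182). In the top picture it is around (198,180), with the lever tab at (191,231), the wheel at about (194,204) and the bread at (199,165). I'll zoom in on it.

Run:
```python
import cv2
a=cv2.imread("pics/top0.png")[125:245,150:250]
cv2.imwrite("pics/top0z.png",cv2.resize(a,None,fx=5,fy=5,interpolation=cv2.INTER_CUBIC))
a=cv2.imread("pics/scene0.png")[140:225,195:285]
cv2.imwrite("pics/scene0z.png",cv2.resize(a,None,fx=7,fy=7,interpolation=cv2.INTER_CUBIC))
```

```text
(no output)
```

View pics/top0z.png

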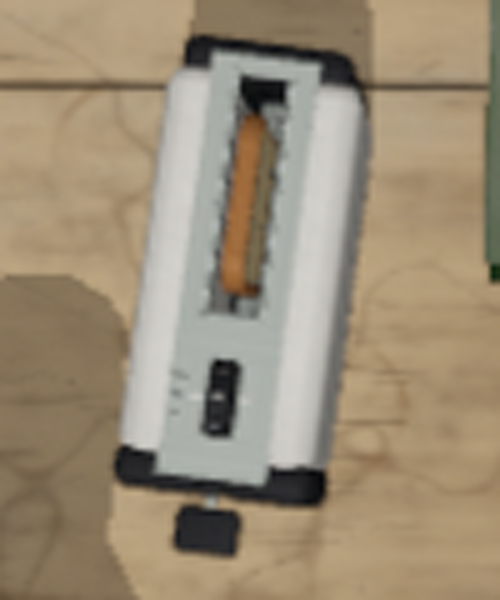

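View pics/scene0z.png

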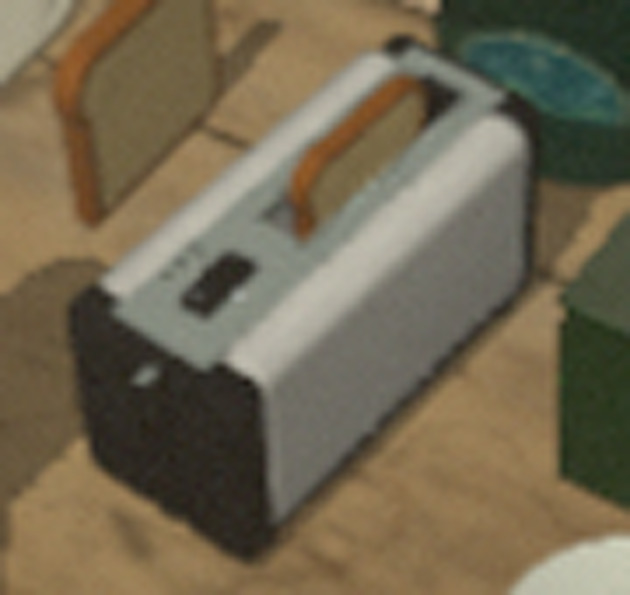

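The zooms show the following:
- **Wheel:** the dark slot is at zoom (220,397) in the top view. One pip sits near the index line, so it is probably at pale.
- **Lever:** the tab is at zoom (207,530).
- **Bread:** it runs from zoom (255,115) to (235,295).

Next I'll measure positions by masks and rays.

```bash
cat > h.py <<'E'
import numpy as np, cv2
from scipy.spatial.transform import Rotation as R
from station import status, viewer, arm
def ray(cam,u,v):
    c=viewer.camera_info(cam); r=R.from_euler('xyz',c['attitude']).as_matrix()
    d=r@np.array([(u-c['cx'])/c['fx'],-(v-c['cy'])/c['fy'],-1.]); return np.array(c['eye']),d
def onz(cam,u,v,z):
    e,d=ray(cam,u,v); return e+d*(z-e[2])/d[2]
def proj(cam,p):
    c=viewer.camera_info(cam); r=R.from_euler('xyz',c['attitude']).as_matrix()
    q=r.T@(np.array(p)-c['eye']); return c['cx']+c['fx']*q[0]/-q[2], c['cy']-c['fy']*q[1]/-q[2]
E
python3 - <<'E'
from h import *
im=cv2.imread("pics/top0.png"); hsv=cv2.cvtColor(im,cv2.COLOR_BGR2HSV)
def blobs(m):
    n,l,s,c=cv2.connectedComponentsWithStats(m.astype(np.uint8)); return n,l,s,c
x0,y0=150,125
dark=(im.max(2)<75); dark[:y0]=0;dark[245:]=0;dark[:,:x0]=0;dark[:,250:]=0
n,l,s,c=blobs(dark)
for i in range(1,n):
    if s[i,4]>30:
        pts=np.argwhere(l==i)[:,::-1].astype(np.float32)
        rect=cv2.minAreaRect(pts)
        print('dark',s[i],c[i],rect, [onz("top",*c[i],z)[:2].round(4) for z in(.146,.165,.16)])
# steel: bluish-grey
b,g,r=[im[:,:,k].astype(int) for k in range(3)]
for m,nm in(((b>=r+4)&(g>120)&(b>110),'steel'),((r>b+50)&(r>120)&(g<110),'bread')):
    m=m.copy(); m[:y0]=0;m[245:]=0;m[:,:170]=0;m[:,228:]=0
    n,l,s,c=blobs(m)
    for i in range(1,n):
        if s[i,4]>40:
            pts=np.argwhere(l==i)[:,::-1].astype(np.float32); rect=cv2.minAreaRect(pts); bx=cv2.boxPoints(rect)
            print(nm,s[i],c[i],rect); print([onz("top",*q,.16 if nm=='steel' else .194)[:2].round(4) for q in bx])
print(im[200,185],im[180,188],im[150,200],im[205,180])
E
```

```text
dark [187 132  37  13 120] [205.225      136.13333333] ((205.25, 136.75), (36.86983108520508, 7.648529052734375), 11.309932708740234) [array([0.7553, 0.0461]), array([0.7515, 0.0442]), array([0.7525, 0.0447])]
dark [198 140   9   8  51] [201.84313725 143.29411765] ((202.0, 143.5), (7.0, 8.0), 90.0) [array([0.7323, 0.0566]), array([0.7287, 0.0546]), array([0.7297, 0.0551])]
dark [191 197   7  15  74] [193.85135135 203.82432432] ((193.7799835205078, 204.0399932861328), (5.232590675354004, 14.566399574279785), 8.130102157592773) [array([0.5401, 0.0794]), array([0.5391, 0.0771]), array([0.5393, 0.0777])]
dark [173 214  42  12 192] [194.32291667 220.796875  ] ((193.4385528564453, 219.97930908203125), (41.81161880493164, 7.1720662117004395), 7.305759906768799) [array([0.4868, 0.0772]), array([0.4866, 0.075 ]), array([0.4866, 0.0756])]
dark [185 226  13  10 106] [190.94339623 230.54716981] ((190.85000610351562, 230.54998779296875), (12.303659439086914, 8.485281944274902), 8.130102157592773) [array([0.4564, 0.0874]), array([0.4565, 0.085 ]), array([0.4564, 0.0856])]
bread [194 150   8  33 132] [197.82575758 165.39393939] ((197.78997802734375, 165.97000122070312), (4.666904926300049, 32.526912689208984), 8.130102157592773)
[array([0.6049, 0.0765]), array([0.7039, 0.0637]), array([0.702 , 0.0496]), array([0.6029, 0.0624])]
[151 157 152] [170 176 171] [ 44  83 128] [199 204 207]
```

Run:
```python
from h import *
w=np.array([.539,.077,.166]); print("wheel in scene",proj("scene",w),"expected ~(226.4,180.4)", onz("scene",226.4,180.4,.166))
im=cv2.imread("pics/scene0.png"); m=(im.max(2)<75).astype(np.uint8); m[:170]=0;m[192:]=0;m[:,:218]=0;m[:,236:]=0
n,l,s,c=cv2.connectedComponentsWithStats(m); 
for i in range(1,n):
  if s[i,4]>15: print(s[i],c[i],onz("scene",*c[i],.166))
yaw=np.arctan2(.063-.0874,.653-.4564); print("yaw",np.degrees(yaw))
u=np.array([np.cos(yaw),np.sin(yaw)]); print("origin",[.539,.077]-.062*u, np.array([.4564,.0874])+.021*u)
s=status.get_state(); M=R.from_euler('xyz',s['ee_rot']).as_matrix(); print(M.round(3))
j=M[:2,1]; a=np.degrees(np.arctan2(j[1],j[0])); t=np.degrees(yaw)+90
print("spin needed",(t-a+90)%180-90, "q6",s['q'][5])
```

```text
wheel in scene (np.float64(226.9205348900796), np.float64(179.17574150982466)) expected ~(226.4,180.4) [0.53278254 0.07521509 0.166     ]
[221 176  10   9  42] [225.5        180.04761905] [0.53253896 0.07914262 0.166     ]
yaw -7.074794666723497
origin [0.47747205 0.08463623] [0.47724011 0.08481354]
[[-0.    -0.367 -0.93 ]
 [-0.002 -0.93   0.367]
 [-1.     0.002 -0.   ]]
spin needed 14.462950983353153 q6 -0.2881064363627945
```

apply_moves --commands '[{"dx": 0, "dy": 0, "dz": 30, "spin": 0, "hand": 1}, {"dx": 10, "dy": -20, "dz": 20, "spin": 2, "hand": 1}, {"dx": 20, "dy": -40, "dz": 0, "spin": 2, "hand": 1}, {"dx": 20, "dy": -40, "dz": 0, "spin": 2, "hand": 1}, {"dx": 20, "dy": -40, "dz": 0, "spin": 2, "hand": 1}]' --grip_force 20

```text
t: 0.72
eef_pos: [0.3181, 0.4865, 0.4543]
ee_rot: [1.377, 1.57, -1.999]
force: [0.2, 0.4, 0.4]
width: 0.0431
```

apply_moves --commands '[{"dx": 20, "dy": -40, "dz": 0, "spin": 2, "hand": 1}, {"dx": 20, "dy": -40, "dz": 0, "spin": 2, "hand": 1}, {"dx": 20, "dy": -40, "dz": 0, "spin": 2, "hand": 1}, {"dx": 20, "dy": -40, "dz": 0, "spin": 0.5, "hand": 1}, {"dx": 20, "dy": -40, "dz": 0, "spin": 0, "hand": 1}]'

```text
t: 1.35
eef_pos: [0.418, 0.2864, 0.4545]
ee_rot: [0.682, 1.57, -2.582]
force: [1.0, 0.8, -0.2]
width: 0.0007
```

apply_moves --commands '[{"dx": 20, "dy": -40, "dz": 0, "spin": 0, "hand": 1}, {"dx": 20, "dy": -40, "dz": 0, "spin": 0, "hand": 1}, {"dx": 20, "dy": -40, "dz": 0, "spin": 0, "hand": 1}, {"dx": 20, "dy": -40, "dz": 0, "spin": 0, "hand": 1}, {"dx": 0, "dy": 0, "dz": 0, "spin": 0, "hand": 1}]'

```text
t: 1.98
eef_pos: [0.4984, 0.1256, 0.4542]
ee_rot: [0.771, 1.57, -2.497]
force: [-0.1, -0.2, -0.5]
width: 0.001
```

apply_moves --commands '[{"dx": 15, "dy": -24, "dz": 0, "spin": 0, "hand": 1}, {"dx": 15, "dy": -24, "dz": 0, "spin": 0, "hand": 1}, {"dx": 0, "dy": 0, "dz": -40, "spin": 0, "hand": 1}, {"dx": 0, "dy": 0, "dz": -30, "spin": 0, "hand": 1}, {"dx": 0, "dy": 0, "dz": 0, "spin": 0, "hand": 1}]'

```text
t: 2.6
eef_pos: [0.5269, 0.08, 0.3825]
ee_rot: [0.524, 1.566, -2.741]
force: [-0.2, 0.7, 0.4]
width: 0.0002
```

Run:
```python
from h import *
s=status.get_state(); print(s['eef_pos'],s['force'],s['q'].round(2)); M=R.from_euler('xyz',s['ee_rot']).as_matrix(); print(M.round(3))
for n,sl,k in(("top",(125,245,150,250),5),("scene",(130,225,190,290),6)):
    f=viewer.grab_frame(n)[:,:,::-1]; cv2.imwrite(f"pics/{n}1.png",f)
    a,b,c,d=sl; cv2.imwrite(f"pics/{n}1z.png",cv2.resize(f[a:b,c:d],None,fx=k,fy=k,interpolation=cv2.INTER_CUBIC))
```

```text
[0.5269115  0.08001027 0.38251007] [-0.15053883  0.67200081  0.39504779] [ 0.52  0.14 -0.33 -0.   -1.1   0.93]
[[-0.005 -0.122 -0.992]
 [-0.002 -0.992  0.122]
 [-1.     0.002  0.004]]
```

View pics/top1z.png

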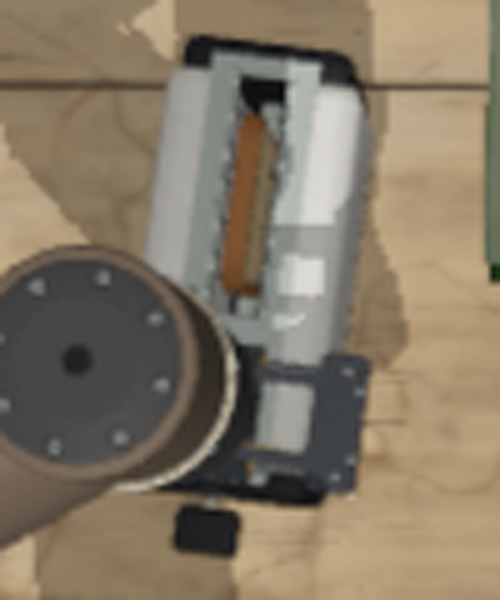

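View pics/scene1z.png

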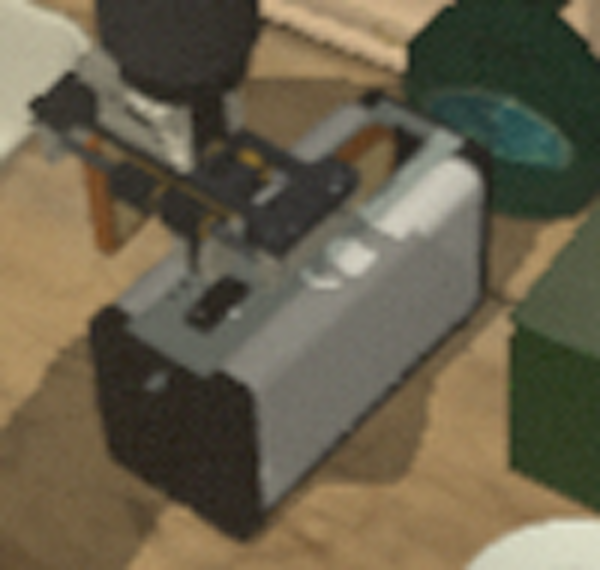

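Run:
```python
from h import *
for d in(-.021,0,.021):
  for h in(0,.05):
    p=np.array([.527-.005*0,.080,.2045+h])+d*np.array([.122,.992,0]); u,v=proj("scene",p); print(d,h,((u-190)*6,(v-130)*6))
```

```text
-0.021 0 (np.float64(228.56871778529558), np.float64(278.953452738844))
-0.021 0.05 (np.float64(223.44207773100993), np.float64(222.1186448598399))
0 0 (np.float64(202.6845189067261), np.float64(263.62490136487617))
0 0.05 (np.float64(196.8569362717559), np.float64(206.68986565330016))
0.021 0 (np.float64(177.09331619993827), np.float64(248.46986151786712))
0.021 0.05 (np.float64(170.58117387182944), np.float64(191.44063565866878))
```

apply_moves --commands '[{"dx": 0, "dy": -1, "dz": -15}, {"dx": 0, "dy": 0, "dz": -12}, {"dx": 0, "dy": 0, "dz": 0}, {"dx": 0, "dy": 0, "dz": 0}, {"dx": 0, "dy": 0, "dz": 0}]'

```text
invalid input at $.commands[0]: expected keys dx, dy, dz, spin, hand
```

apply_moves --commands '[{"dx": 0, "dy": -1, "dz": -15, "spin": 0, "hand": 1}, {"dx": 0, "dy": 0, "dz": -12, "spin": 0, "hand": 1}, {"dx": 0, "dy": 0, "dz": 0, "spin": 0, "hand": 1}, {"dx": 0, "dy": 0, "dz": 0, "spin": 0, "hand": 1}, {"dx": 0, "dy": 0, "dz": 0, "spin": 0, "hand": 1}]'

```text
t: 3.32
eef_pos: [0.5279, 0.0789, 0.3581]
ee_rot: [-2.641, 1.57, 0.378]
force: [0.4, 0.0, -0.1]
width: 0.0005
```

apply_moves --commands '[{"dx": 0, "dy": 0, "dz": -5, "spin": 0, "hand": 1}, {"dx": 0, "dy": 0, "dz": -2, "spin": 0, "hand": 1}, {"dx": 0, "dy": 0, "dz": -1, "spin": 0, "hand": 1}, {"dx": 0, "dy": 0, "dz": 0, "spin": 0, "hand": 1}, {"dx": 0, "dy": 0, "dz": 0, "spin": 0, "hand": 1}]'

```text
t: 3.95
eef_pos: [0.5278, 0.0789, 0.3497]
ee_rot: [-2.748, 1.571, 0.271]
force: [0.2, 0.3, 1.3]
width: 0.0008
```

apply_moves --commands '[{"dx": 0, "dy": 0, "dz": -0.5, "spin": 0, "hand": 1}, {"dx": 0, "dy": 0, "dz": -0.5, "spin": 0, "hand": 1}, {"dx": 0, "dy": 0, "dz": 0, "spin": 0, "hand": 1}, {"dx": 0, "dy": 0, "dz": 0, "spin": 0, "hand": 1}, {"dx": 0, "dy": 0, "dz": 0, "spin": 0, "hand": 1}]'

```text
t: 4.58
eef_pos: [0.5279, 0.0789, 0.3492]
ee_rot: [-2.86, 1.57, 0.159]
force: [-0.8, -0.1, 6.2]
width: 0.0001
```

apply_moves --commands '[{"dx": 0, "dy": 0, "dz": -0.2, "spin": 0, "hand": 1}, {"dx": 2, "dy": -0.2, "dz": 0, "spin": 0, "hand": 1}, {"dx": 2, "dy": -0.3, "dz": 0, "spin": 0, "hand": 1}, {"dx": 2, "dy": -0.2, "dz": 0, "spin": 0, "hand": 1}, {"dx": 0, "dy": 0, "dz": 0, "spin": 0, "hand": 1}]'

```text
t: 5.2
eef_pos: [0.5342, 0.0781, 0.3493]
ee_rot: [-3.026, 1.569, -0.007]
force: [-0.4, -0.5, 6.5]
width: 0.0005
```

apply_moves --commands '[{"dx": 2, "dy": -0.3, "dz": -0.1, "spin": 0, "hand": 1}, {"dx": 2, "dy": -0.2, "dz": 0, "spin": 0, "hand": 1}, {"dx": 2, "dy": -0.3, "dz": 0, "spin": 0, "hand": 1}, {"dx": 0, "dy": 0, "dz": 0, "spin": 0, "hand": 1}, {"dx": 0, "dy": 0, "dz": 0, "spin": 0, "hand": 1}]'

```text
t: 5.82
eef_pos: [0.5404, 0.0773, 0.3493]
ee_rot: [-2.973, 1.569, 0.046]
force: [0.9, -0.8, 5.8]
width: 0.0006
```

Run:
```python
from h import *
s=status.get_state(); print(s['t'],s['eef_pos'],s['force'],s['moment'])
for n,sl,k in(("top",(125,245,150,250),5),("scene",(160,210,200,260),12)):
    f=viewer.grab_frame(n)[:,:,::-1]; cv2.imwrite(f"pics/{n}2.png",f)
    a,b,c,d=sl; cv2.imwrite(f"pics/{n}2z.png",cv2.resize(f[a:b,c:d],None,fx=k,fy=k,interpolation=cv2.INTER_CUBIC))
```

```text
5.825 [0.54037729 0.07733191 0.34925339] [ 0.91730794 -0.82995742  5.84628971] [-0.45956793 -0.23363953 -0.01363741]
```

View pics/scene2z.png

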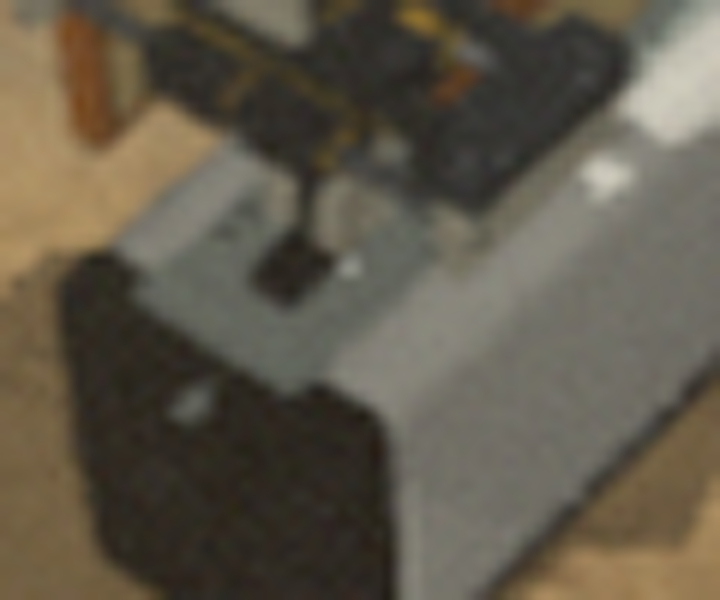

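The finger stands on the wheel, covering the crest (zoom (290,270)), so the pips can't be seen. The x force has turned from resisting (−0.8) to pulling (+0.9), which suggests the wheel is past half-way. I'll finish the stroke and lift.

apply_moves --commands '[{"dx": 2, "dy": -0.2, "dz": 0, "spin": 0, "hand": 1}, {"dx": 2, "dy": -0.3, "dz": 0, "spin": 0, "hand": 1}, {"dx": 1.5, "dy": -0.2, "dz": 0, "spin": 0, "hand": 1}, {"dx": 0, "dy": 0, "dz": 0, "spin": 0, "hand": 1}, {"dx": 0, "dy": 0, "dz": 0, "spin": 0, "hand": 1}]'

```text
t: 6.55
eef_pos: [0.5455, 0.0766, 0.3492]
ee_rot: [-2.978, 1.57, 0.041]
force: [-0.6, 0.6, 7.3]
width: 0.0005
```

apply_moves --commands '[{"dx": 0, "dy": 0, "dz": 5, "spin": 0, "hand": 1}, {"dx": 0, "dy": 0, "dz": 25, "spin": 0, "hand": 1}, {"dx": -40, "dy": 5, "dz": 20, "spin": 0, "hand": 1}, {"dx": -45, "dy": 5, "dz": 0, "spin": 0, "hand": 1}, {"dx": 0, "dy": 0, "dz": 0, "spin": 0, "hand": 1}]'

```text
t: 7.18
eef_pos: [0.4579, 0.0864, 0.3989]
ee_rot: [-1.814, 1.569, 1.206]
force: [0.2, 0.4, 0.4]
width: 0.0003
```

Run:
```python
from h import *
s=status.get_state(); print(s['t'],s['eef_pos'],s['force'])
for n,sl,k in(("top",(185,245,165,225),10),("scene",(160,210,200,260),12)):
    f=viewer.grab_frame(n)[:,:,::-1]; cv2.imwrite(f"pics/{n}3.png",f)
    a,b,c,d=sl; g=cv2.imread(f"pics/{n}0.png")
    cv2.imwrite(f"pics/{n}3z.png",np.vstack([cv2.resize(x[a:b,c:d],None,fx=k/2,fy=k/2,interpolation=cv2.INTER_CUBIC) for x in(g,f)]))
```

```text
7.175 [0.45786469 0.08636566 0.3989155 ] [0.20787594 0.4235527  0.39841448]
```

View pics/scene3z.png

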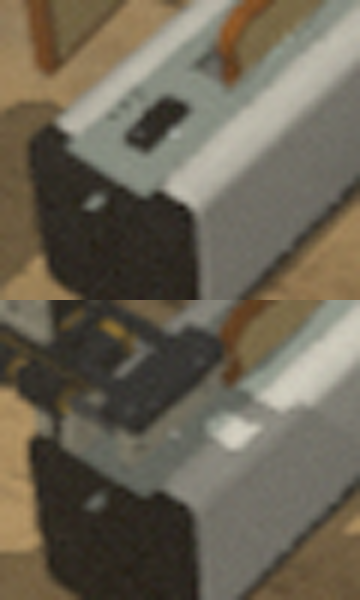

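View pics/top3z.png

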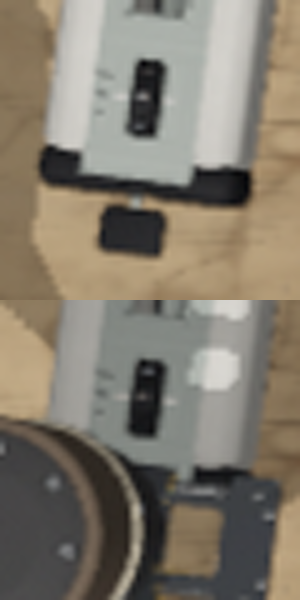

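The scene view is blocked by the gripper. The top view shows the wheel clear, at zoom (147,400), so I'll magnify the wheel before and after.

Run:
```python
from h import *
L=[]
fr=[viewer.grab_frame("top")[:,:,::-1].astype(float) for _ in range(6)]
avg=np.mean(fr,0); 
for g in (cv2.imread("pics/top0.png").astype(float),avg):
    a=g[193:215,182:208]; a=np.clip(a*(1.0),0,255).astype(np.uint8)
    L.append(cv2.resize(a,None,fx=15,fy=15,interpolation=cv2.INTER_CUBIC)); print(g[195:214,190:199].max(2).astype(int))
cv2.imwrite("pics/w3.png",np.hstack(L))
```

```text
[[176 177 174 172 176 176 175 176 176]
 [176 174 158 144 161 162 161 167 176]
 [176 162 107  22  32  47  47 116 169]
 [176 154  59  30  35  35  25  53 133]
 [174 149  46  41  55  49  27  50 131]
 [169 132  36  29  28  29  28  69 140]
 [168 128  37  31  31  32  27  77 145]
 [163 106  32  34  33  33  27  96 157]
 [163  81  59  81  64  35  27 103 163]
 [173  76  92 128 102  38  25 124 180]
 [153  53  47  50  53  38  30 130 188]
 [149  49  49  48  47  39  43 129 177]
 [133  46  48  46  42  34  50 131 177]
 [129  47  42  34  39  40  76 144 177]
 [110  52  58  53  43  37  95 157 178]
 [ 87  57  86  75  35  31 103 163 177]
 [117  69  34  32  31  34 124 177 178]
 [168 141 109 107 103 107 142 176 177]
 [177 177 177 177 176 175 175 175 175]]
[[135 135 134 132 135 135 135 135 135]
 [136 135 122 108 123 124 124 128 136]
 [135 127  88  23  34  47  47  88 129]
 [135 119  56  37  53  45  22  40  99]
 [135 114  45  56  86  72  23  38  98]
 [131 103  33  25  24  24  23  51 106]
 [130  99  31  24  25  24  22  57 109]
 [126  84  26  26  26  25  21  70 120]
 [128  66  40  52  37  32  23  76 125]
 [143  62  62  83  54  41  21  93 144]
 [116  44  34  35  34  30  23 103 159]
 [112  36  30  30  31  29  34  95 137]
 [103  34  26  27  27  25  38  98 136]
 [100  35  24  24  24  22  56 109 137]
 [ 89  35  24  24  24  22  70 120 137]
 [ 78  24  24  24  24  21  75 124 137]
 [ 96  53  33  29  23  25  91 136 137]
 [129 108  84  81  75  78 107 136 137]
 [137 136 136 136 136 136 135 136 135]]
```

View pics/w3.png

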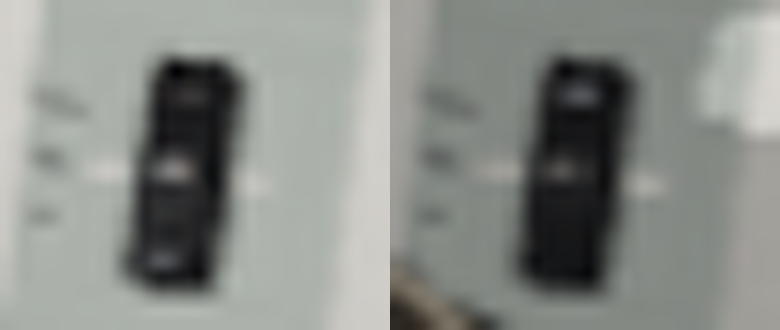

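The top view shows the pips shifted by one click. What was centred at row 204 is now at row 199, the former lever-side group is centred between the index lines, and the lever side is empty. That fits medium → dark, seated. Next is the lever.

apply_moves --commands '[{"dx": -3, "dy": 1, "dz": -20, "spin": 0, "hand": 1}, {"dx": 0, "dy": 0, "dz": -25, "spin": 0, "hand": 1}, {"dx": 0, "dy": 0, "dz": -20, "spin": 0, "hand": 1}, {"dx": 0, "dy": 0, "dz": 0, "spin": 0, "hand": 1}, {"dx": 0, "dy": 0, "dz": 0, "spin": 0, "hand": 1}]'

```text
t: 8.2
eef_pos: [0.4578, 0.0878, 0.3339]
ee_rot: [3.031, 1.57, -0.233]
force: [0.2, 0.9, 0.5]
width: 0.0005
```

apply_moves --commands '[{"dx": 0, "dy": 0, "dz": -5, "spin": 0, "hand": 1}, {"dx": 0, "dy": 0, "dz": -5, "spin": 0, "hand": 1}, {"dx": 0, "dy": 0, "dz": -5, "spin": 0, "hand": 1}, {"dx": 0, "dy": 0, "dz": -5, "spin": 0, "hand": 1}, {"dx": 0, "dy": 0, "dz": 0, "spin": 0, "hand": 1}]'

```text
t: 8.82
eef_pos: [0.4573, 0.0877, 0.3131]
ee_rot: [0.812, 1.571, -2.452]
force: [0.1, 1.3, 1.9]
width: 0.0006
```

apply_moves --commands '[{"dx": 0, "dy": 0, "dz": -5, "spin": 0, "hand": 1}, {"dx": 0, "dy": 0, "dz": -5, "spin": 0, "hand": 1}, {"dx": 0, "dy": 0, "dz": -5, "spin": 0, "hand": 1}, {"dx": 0, "dy": 0, "dz": -3, "spin": 0, "hand": 1}, {"dx": 0, "dy": 0, "dz": 0, "spin": 0, "hand": 1}]'

```text
t: 9.45
eef_pos: [0.4573, 0.0877, 0.2952]
ee_rot: [0.906, 1.571, -2.358]
force: [0.6, 0.9, 1.9]
width: 0.0006
```

Run:
```python
from h import *
s=status.get_state(); print(s['t'],s['eef_pos'],s['force'],s['moment'])
for n,sl,k in(("top",(125,245,150,250),4),("scene",(130,225,190,290),5)):
    f=viewer.grab_frame(n)[:,:,::-1]; cv2.imwrite(f"pics/{n}4.png",f)
    a,b,c,d=sl; L=cv2.resize(f[a:b,c:d],None,fx=k,fy=k,interpolation=cv2.INTER_CUBIC); cv2.imwrite(f"pics/{n}4z.png",L)
```

```text
9.45 [0.45731487 0.08770645 0.29516535] [0.57188716 0.91688196 1.93369043] [ 0.23642161 -0.15999401  0.02111501]
```

View pics/scene4z.png

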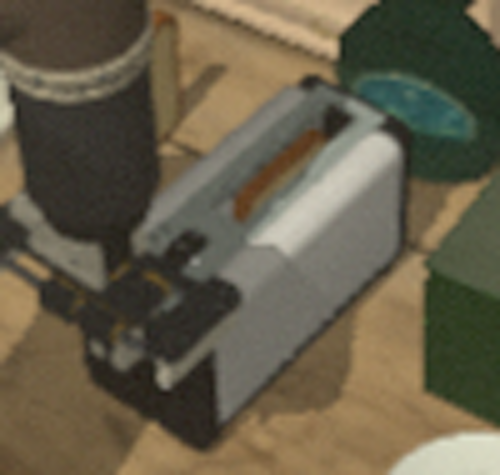

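View pics/top4z.png

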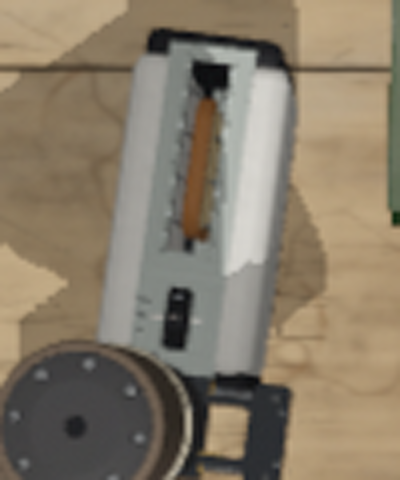

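The bread has sunk well (scene zoom (280,175)), so the lever is following the finger. I'll press on to the stop.

apply_moves --commands '[{"dx": 0, "dy": 0, "dz": -3, "spin": 0, "hand": 1}, {"dx": 0, "dy": 0, "dz": -3, "spin": 0, "hand": 1}, {"dx": 0, "dy": 0, "dz": -2, "spin": 0, "hand": 1}, {"dx": 0, "dy": 0, "dz": 0, "spin": 0, "hand": 1}, {"dx": 0, "dy": 0, "dz": 0, "spin": 0, "hand": 1}]'

```text
t: 10.18
eef_pos: [0.4572, 0.0877, 0.2873]
ee_rot: [0.461, 1.571, -2.804]
force: [0.1, 0.2, 3.1]
width: 0.0004
```

apply_moves --commands '[{"dx": 0, "dy": 0, "dz": -2, "spin": 0, "hand": 1}, {"dx": 0, "dy": 0, "dz": -1, "spin": 0, "hand": 1}, {"dx": 0, "dy": 0, "dz": 0, "spin": 0, "hand": 1}, {"dx": 0, "dy": 0, "dz": 0, "spin": 0, "hand": 1}, {"dx": 0, "dy": 0, "dz": 0, "spin": 0, "hand": 1}]'

```text
t: 10.8
eef_pos: [0.4572, 0.0877, 0.2844]
ee_rot: [1.229, 1.571, -2.035]
force: [-1.8, 0.9, 4.4]
width: 0.0003
```

apply_moves --commands '[{"dx": 0, "dy": 0, "dz": -1, "spin": 0, "hand": 1}, {"dx": 0, "dy": 0, "dz": -0.5, "spin": 0, "hand": 1}, {"dx": 0, "dy": 0, "dz": 0, "spin": 0, "hand": 1}, {"dx": 0, "dy": 0, "dz": 0, "spin": 0, "hand": 1}, {"dx": 0, "dy": 0, "dz": 0, "spin": 0, "hand": 1}]'

```text
t: 11.42
eef_pos: [0.4572, 0.0877, 0.2842]
ee_rot: [-3.079, 1.57, -0.06]
force: [-7.7, 0.2, 20.0]
width: 0.0003
```

It is on the bottom stop (20 N, travel about 0.040). Now I'll release upward and away.

apply_moves --commands '[{"dx": 0, "dy": 0, "dz": 5, "spin": 0, "hand": 1}, {"dx": 0, "dy": 0, "dz": 20, "spin": 0, "hand": 1}, {"dx": 0, "dy": 0, "dz": 40, "spin": 0, "hand": 1}, {"dx": 0, "dy": 0, "dz": 50, "spin": 0, "hand": 1}, {"dx": 0, "dy": 0, "dz": 40, "spin": 0, "hand": 1}]'

```text
t: 12.05
eef_pos: [0.4571, 0.0875, 0.4394]
ee_rot: [-2.289, 1.57, 0.73]
force: [1.7, 0.5, -0.5]
width: 0.0006
```

apply_moves --commands '[{"dx": -10, "dy": 40, "dz": 0, "spin": 0, "hand": 1}, {"dx": -10, "dy": 50, "dz": 0, "spin": 0, "hand": 1}, {"dx": 0, "dy": 50, "dz": 0, "spin": 0, "hand": 1}, {"dx": 0, "dy": 50, "dz": 0, "spin": 0, "hand": 1}, {"dx": 0, "dy": 0, "dz": 0, "spin": 0, "hand": 1}]'

```text
t: 12.68
eef_pos: [0.4371, 0.2804, 0.4366]
ee_rot: [0.905, 1.569, -2.357]
force: [-0.3, -0.3, -0.4]
width: 0.0003
```

Run:
```python
from h import *
s=status.get_state(); print(s['t'],s['eef_pos'],s['force'])
for n,sl,k in(("top",(125,245,150,250),5),("scene",(130,225,190,290),6)):
    f=viewer.grab_frame(n)[:,:,::-1]; cv2.imwrite(f"pics/{n}5.png",f)
    a,b,c,d=sl; cv2.imwrite(f"pics/{n}5z.png",cv2.resize(f[a:b,c:d],None,fx=k,fy=k,interpolation=cv2.INTER_CUBIC))
```

```text
12.675 [0.43705627 0.2804086  0.43660388] [-0.30649938 -0.32589583 -0.37310036]
```

View pics/top5z.png

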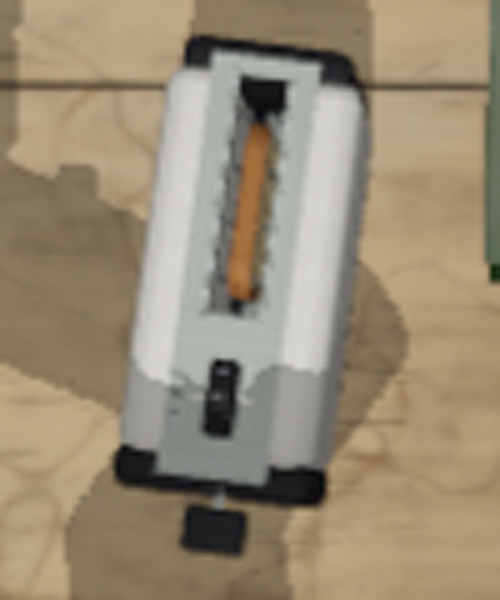

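View pics/scene5z.png

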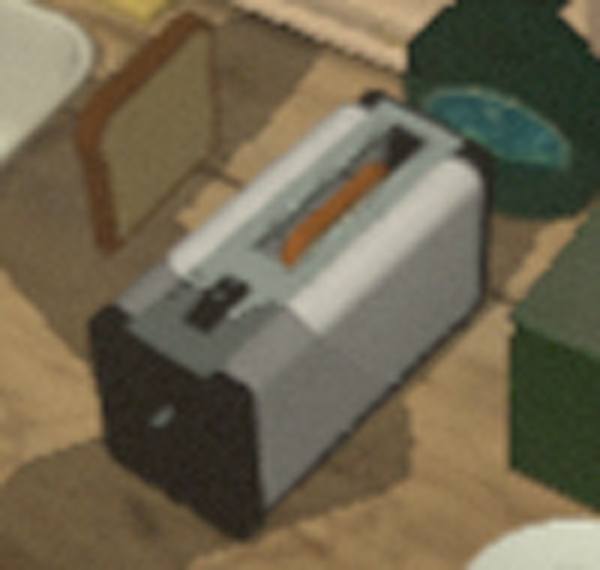

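The arm is clear. The bread sits low in the slot (scene zoom (330,215)) and the lever tab has dropped (top zoom (213,530)). I'll check the numbers before handing in.

Run:
```python
from h import *
ims=[cv2.imread("pics/top0.png"),cv2.imread("pics/top5.png")]
for im in ims:
    d=(im.max(2)<75).astype(np.uint8); d[:224]=0; d[245:]=0; d[:,:180]=0;d[:,205:]=0
    n,l,s,c=cv2.connectedComponentsWithStats(d); i=1+s[1:,4].argmax(); print("lever px",c[i],s[i,4])
u=np.array([np.cos(-.1235),np.sin(-.1235)]); p=np.array([.4773,.0847])-.021*u
for z in(.146,.110): print("lever expected",z,proj("top",[*p,z]))
g=[im[193:215,182:208] for im in ims]; print(ims[1][195:214,190:199].max(2))
cv2.imwrite("pics/w5.png",np.hstack([cv2.resize(a,None,fx=15,fy=15,interpolation=cv2.INTER_CUBIC) for a in g]))
```

```text
lever px [190.94339623 230.54716981] 106
lever px [192.33027523 230.57798165] 109
lever expected 0.146 (np.float64(190.9801667853346), np.float64(230.5121346405724))
lever expected 0.11 (np.float64(192.4017032731261), np.float64(230.4466533004658))
[[180 180 178 176 180 180 180 180 180]
 [180 179 162 148 165 166 166 171 180]
 [180 167 110  24  35  49  51 120 173]
 [180 158  60  39  55  48  30  56 137]
 [179 153  47  59  89  75  28  52 135]
 [173 136  37  32  32  32  29  71 144]
 [166 131  40  32  31  34  28  79 149]
 [132 108  34  34  36  35  29  99 158]
 [128  68  52  65  47  41  30 106 151]
 [142  65  74  98  63  49  27 121 167]
 [115  45  38  47  46  41  28 102 158]
 [112  36  35  42  44  40  35  95 135]
 [103  33  28  26  31  33  40  98 136]
 [101  35  23  25  31  39  55 109 136]
 [ 88  34  24  24  23  24  70 119 137]
 [ 77  23  25  25  27  24  75 124 136]
 [ 96  52  33  30  25  26  91 135 137]
 [129 107  84  81  75  78 107 135 137]
 [136 136 135 136 135 135 135 135 135]]
```

View pics/w5.png

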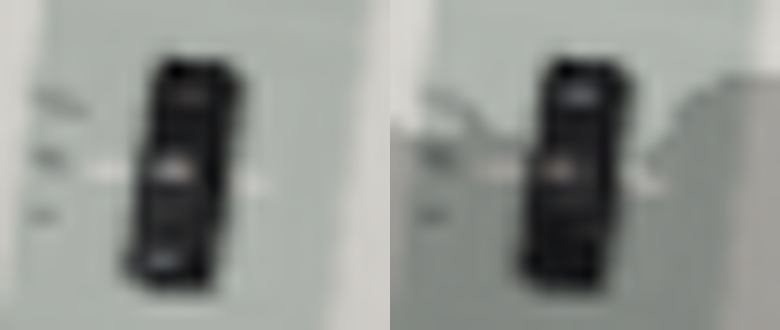

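View pics/top5.png

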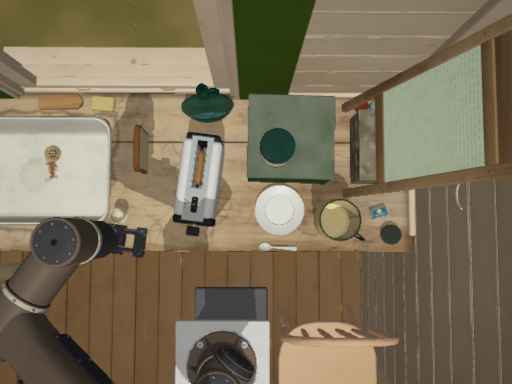

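The lever blob is at column 192.33, against 192.40 expected for caught down and 190.98 for up. The pips are still centred on the index lines, and the breakfast things I can see are in place. Handing in.

Run:
```python
from station import arm
print(arm.job_done())
```

```text
the job is handed in; nothing more can be done
None
```

I rolled the browning wheel one click darker with the closed fingertips, then pushed the lever to its bottom stop. I moved the arm clear and handed the job in at about 13 s. No verdict is reported.

**Last checks**
- **Wheel:** the pip pattern moved exactly one click towards the bread and is still centred on the index lines. The start click is my reading of faint pips: I first took it for pale, but the before-and-after pictures fit medium to dark better. The stroke at the rim was about 17.5 mm at 6–7 N, so it moved one click in either case.
- **Lever:** with the arm away, the tab is at column 192.3. I expected 192.4 for caught and 191.0 for up, so it is caught down.
- **Bread:** it stands low and upright in its slot, and the gripper stayed clear of it.
- **Breakfast things:** the plate, mug, spoon and matchbox look unmoved in the last top picture. The arm partly covers the egg cup and salt shaker, so I could not check them; the fingertips passed well above them.

**Disagreements**
- The scene camera put the wheel about 6 mm nearer the robot than the top camera. I relied on the top camera, which agreed with the toaster's given sizes.
- The lever read only about 2–4 N on the way down, less than the 7 N described. It read 20 N at the stop.

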